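# Fetch the transformer from behind the bottle, can and carton

## Robot

A 6-joint arm with a two-finger parallel gripper is mounted at the origin on the work surface. World frame = base frame: x ahead of the robot, y to its left, z up, the work surface at z = 0. Lengths are in m, angles in degrees, forces in N, time in s.
With the tool pointing down it reaches from about 0.35 to 0.875 m from the base axis. Payload 4.2 kg.
Tool frame: the origin (TCP) lies midway between the tips of the shut fingers; the grasp point (between the pads) lies 19 mm behind it; z points along the fingers, y is the line along which they close (so a half turn about z gives the same grasp; the last joint's range is limited). The gripper opens to 87 mm and grips with 3 to 60 N. Pads are 19 mm wide; open, the fingers measure 117 mm over their backs; the gripper's body (75 mm by 190 mm) begins 51 mm behind the grasp point.
Start: joints at [86.035, 22.042, 0.453, 0, -68.411, -14.817], TCP at [0.201, 0.592, 0.223] pointing down, gripper open.
Joint ranges: [-179.83, 179.83], [-69.29, 118.12], [-61.27, 80.66], [-181.25, 117.63], [-171.15, -9.14], [-177.46, 177.46]. Speed limits (degrees/s): [159.86, 159.86, 180, 180, 180, 180].

## Interface

Orientations are given as [roll, pitch, yaw] about the fixed x, y, z axes, in that order (R = Rz(yaw) Ry(pitch) Rx(roll)).
In Python, from workcell import env gives the robot as it stands. The module is installed in compiled form; this text tells all that it offers. Calls block until the motion is done:
- env.goto(position, orientation): joint-space move of the TCP to a pose.
- env.move_straight(position, rotation=None, rate=0.15, force_limit=None): straight line of the TCP; rotation=None keeps the orientation; rate is the mean speed in m/s. With force_limit (N) it stops when the force on the tool has changed by that much, and returns True; else False.
- env.set_joints(angles): joint-space move.
- env.gripper_to(opening, grasp_force=None): opening from 0.0 (shut) to 1.0 (fully open); grasp_force is the grip in N (None keeps the last); returns when the fingers have stopped.
- env.dwell(seconds).
- env.inverse_kinematics(position, orientation): joint angles nearest the present ones, or None.
- env.read_state(): the state.
- env.grab_frame(name): name is "side" or "top"; returns a dict with "image" (384x512x3 uint8, blue, green, red), "fx", "fy", "cx", "cy" (pixels), "position" and "orientation" of the camera in the world. Camera axes: x right, y up, looking along -z (the intrinsics and any distortion apply to the point x, -y, -z); pixel columns grow to the right and rows downward; lengths in m; the calibration is good to about 2 mm. A picture is of the moment at which its call begins. There is no depth.
A pose or a line that the arm cannot do raises env.Unreachable and nothing moves.
- env.close_job(): hands the job in; it is judged then, once.
Trained networks look in a picture, given as the dict that the camera call returned (one of the last four; its "shot" number tells which), for a name from the list of things; names that differ only in an ending like _2 or _b are one class to them, and where a whole thing is asked for, a point or a joint stands for the part that bears it (a point fixed in the world has none). Each returns a list of dicts, best first, with "score" (0 to 1); they miss things now and then, are a little off and sometimes report something else, mostly with a low value. They report only what shows in the picture. A call takes as long as a camera call.
- env.search_frame(picture, thing): "xyz" ([x, y, z] in m, in world coordinates, good to about 4 mm: the middle of the surface that is visible of it).
- env.trace(picture, thing): "mask" (384x512 bool, what is visible of it).
The state is a dict: "clock": time; "joint_positions": joint angles; "qvel": joint speeds; "joint_torque": joint torques, N m; "position": TCP position; "tool_rot": TCP orientation; "force": force on the tool from outside, world axes, zero at the start; "wrist_torque": the same for the moment, N m; "opening": opening from 0.0 (shut) to 1.0 (fully open); "finger_force": force on a finger pad.
Only numpy, scipy, OpenCV 4.12 (cv2) and the standard library are available. Lean on these libraries where they do the work, as an engineer would, in place of code of your own. Each camera call takes 0.05 s, during which the arm holds its last target. There are 200 camera calls.

## Task

The small transformer at the back of the grey parts tray is hemmed in by a bottle, a can and a carton: first stand all three of these on the black side mat, then put the transformer on the middle of the aluminium test plate, upright and with its copper coil ends facing the plate's two ends (the end with the terminal posts and the bare end). Only then stand the bottle, the can and the carton back in the tray, each exactly where it stood before. Keep everything upright and leave the multimeter, the screwdriver and the breadboard where they lie.

Things in the scene. Friction and masses are not known exactly. Their poses are not given: they have to be found in the camera images.
- tray: Grey open plastic parts tray fixed to the bench, 140 (x) x 190 (y) x 25 mm high, walls and floor 4 mm thick. Origin: centre of its underside, on the bench (world z = 0); z up. In the tray frame the transformer stands near (35, 0) mm; the bottle, the can and the carton stand, one on each, near (35, 56), (35, -56) and (-21, 0) mm (each within 3 mm), in an order that differs every time.
- side_mat: Black rubber mat fixed flat on the bench, 260 (x) x 130 (y) x 3 mm thick: the side area, empty at the start, with room for three things in a row along its x (for example 85 mm apart). Origin: centre of its underside, on the bench; z up. It lies to the left or to the right of the tray.
- test_plate: Aluminium test plate fixed to the bench, 120 (x) x 100 (y) x 6 mm thick, with a cork-coloured rectangle of 52 x 58 mm flat on its middle and two terminal posts 28 mm high (14 mm thick) at x = 46 mm, y = +-25 mm, near its +x end. Origin: centre of its underside, on the bench; z up. The transformer belongs centred over the origin, on the plate's top (6 mm above the origin), its x along the plate's x, either way round. It lies on the other side of the tray from the mat.
- transformer: Small open-frame transformer, 36 mm high: a bare steel core block 22 (x) x 44 (y) mm, and a copper coil with a yellow band, 26 mm wide in y, sticking out of the core to 38 mm overall in x. 0.15 to 0.31 kg. Grip it by the core's end faces, 44 mm apart along y. Origin: centre of its underside; its axes lie along the tray's within 0.06 rad at the start.
- bottle: White plastic round bottle, upright, 44 mm diameter up to 84 mm, then a shoulder and a narrow black cap of 22 mm diameter; 105 mm high. 0.11 to 0.22 kg. Can be gripped round the body above the neighbouring transformer. Origin: centre of its underside, z up.
- can: Bare aluminium round can, upright, 52 mm diameter up to 92 mm, domed top with a small white nozzle; 105 mm high. 0.17 to 0.34 kg. Can be gripped round the body above the neighbouring transformer. Origin: centre of its underside, z up.
- carton: Closed brown cardboard carton, upright, 46 x 46 mm and 90 mm high, with a pale paper strip over it; stiff. 0.13 to 0.25 kg. Its sides lie along the tray's within 0.06 rad at the start. Origin: centre of its underside, z up.
- multimeter: Bystander: black and red multimeter lying on the bench beyond the tray, 85 x 170 mm, 38 mm high. Leave it alone. Origin: centre of its underside.
- screwdriver: Bystander: screwdriver lying on the bench beyond the tray, about 200 mm long. Leave it alone. Origin: underside, on its long axis.
- breadboard: Bystander: small white breadboard with two black chips lying between the robot and the tray, 35 x 47 mm, 13 mm high. Leave it alone. Origin: centre of its underside.

How it is judged (in metres and radians):
On the way, in this order (a step that is already met when the one before it is completed fails the run):
1. the bottle, the can and the carton all stand on the side mat, let go, the transformer still where it was (x of bottle in the frame of side_mat between -0.12 and 0.12 m and y of bottle in the frame of side_mat between -0.055 and 0.055 m and z of bottle in the frame of side_mat between -0.003 and 0.009 m and linear speed of each of bottle, can, carton below 0.03 m/s and angle between each of bottle, can, carton's own z axis and vertical below 0.12 rad and contact force between the fingers and bottle below 0.2 N and x of can in the frame of side_mat between -0.12 and 0.12 m and y of can in the frame of side_mat between -0.055 and 0.055 m and z of can in the frame of side_mat between -0.003 and 0.009 m and contact force between the fingers and can below 0.2 N and x of carton in the frame of side_mat between -0.12 and 0.12 m and y of carton in the frame of side_mat between -0.055 and 0.055 m and z of carton in the frame of side_mat between -0.003 and 0.009 m and contact force between the fingers and carton below 0.2 N and distance of transformer from where it was at the start of the episode below 0.03 m), for 0.2 s.
2. the transformer stands on the middle of the test plate, let go, while the other three are still on the side mat (horizontal distance between transformer and test_plate below 0.012 m and z of transformer in the frame of test_plate between 0.002 and 0.011 m and angle between the x axis of transformer and the x axis of test_plate, either way round below 0.26 rad and linear speed of each of transformer, bottle, can, carton below 0.03 m/s and angle between each of transformer, bottle, can, carton's own z axis and vertical below 0.12 rad and contact force between the fingers and transformer below 0.2 N and x of bottle in the frame of side_mat between -0.12 and 0.12 m and y of bottle in the frame of side_mat between -0.055 and 0.055 m and z of bottle in the frame of side_mat between -0.003 and 0.009 m and contact force between the fingers and bottle below 0.2 N and x of can in the frame of side_mat between -0.12 and 0.12 m and y of can in the frame of side_mat between -0.055 and 0.055 m and z of can in the frame of side_mat between -0.003 and 0.009 m and contact force between the fingers and can below 0.2 N and x of carton in the frame of side_mat between -0.12 and 0.12 m and y of carton in the frame of side_mat between -0.055 and 0.055 m and z of carton in the frame of side_mat between -0.003 and 0.009 m and contact force between the fingers and carton below 0.2 N), for 0.2 s.
At the end, for the whole second after the job is handed in: The transformer is upright on the test plate, within 12 mm of its middle and 0.26 rad of square, coil ends towards the plate's ends; the bottle, can and carton stand upright in the tray, each within 15 mm of where it started; all are released and at rest (horizontal distance between transformer and test_plate below 0.012 m and z of transformer in the frame of test_plate between 0.002 and 0.011 m and angle between the x axis of transformer and the x axis of test_plate, either way round below 0.26 rad and linear speed of each of transformer, bottle, can, carton below 0.03 m/s and angle between each of transformer, bottle, can, carton's own z axis and vertical below 0.12 rad and contact force between the fingers and transformer below 0.2 N and distance of each of bottle, can, carton from where it was at the start of the episode below 0.015 m and contact force between the fingers and bottle below 0.2 N and contact force between the fingers and can below 0.2 N and contact force between the fingers and carton below 0.2 N); the robot touches nothing.
It fails at once if the bottle, can, carton or transformer is tipped over (angle between any of bottle, can, carton, transformer's own z axis and vertical above 0.6 rad).
It fails at once if the multimeter is disturbed (moved more than 20 mm) (distance of multimeter from where it was at the start of the episode above 0.02 m).
It fails at once if the screwdriver is disturbed (moved more than 20 mm) (distance of screwdriver from where it was at the start of the episode above 0.02 m).
It fails at once if the breadboard is disturbed (moved more than 20 mm) (distance of breadboard from where it was at the start of the episode above 0.02 m).
It also fails if it takes over 138 s, if anything falls off the work surface, if the arm or the gripper's body presses on something with over 40 N, if the wrist force passes 120 N, or if a joint passes its speed limit or range.

## Working session

There is one attempt and no reset: what is moved stays moved. The work goes in short steps, each a Python script; the robot and the scene stay as the last script left them, time stands still between calls to the robot, and variables do not carry over. Pictures are saved under pics/ and viewed, at most 14 in all, crops included, and the job is handed in when it is done.

```bash
mkdir -p pics; python3 - <<'E'
from workcell import env
import cv2, numpy as np
s=env.read_state(); print(s['clock'],s['position'],s['tool_rot'],s['opening'])
for n in('top','side'):
    f=env.grab_frame(n); cv2.imwrite(f'pics/{n}0.png',f['image'])
    print(n,[f[k] for k in('fx','fy','cx','cy','position','orientation')],[k for k in f])
    for t in ['tray','side_mat','test_plate','transformer','bottle','can','carton','multimeter','screwdriver','breadboard']:
        r=env.search_frame(f,t); print(t,[(np.round(q['xyz'],3).tolist(),round(q['score'],2)) for q in r[:2]])
E
```

```text
0.0 [0.20101948 0.59115836 0.22145361] [ 1.79874791e+02 -4.97213372e-03 -1.87931263e+01] 1.000842406444005
top [450.41275974309366, 450.41275974309366, 259.6336562513001, 188.26849189078408, array([ 0.43588888, -0.00977562,  0.9618321 ]), array([  8.02082049,  -0.15038496, -89.64894843])] ['image', 'fx', 'fy', 'cx', 'cy', 'position', 'orientation', 'shot']
tray [([0.554, 0.006, 0.008], 0.93)]
side_mat [([0.523, -0.283, 0.004], 0.87)]
test_plate [([0.508, 0.292, 0.001], 0.93)]
transformer [([0.608, 0.017, 0.041], 0.57), ([0.374, -0.067, 0.01], 0.53)]
bottle [([0.602, -0.03, 0.089], 0.88)]
can [([0.547, 0.022, 0.1], 0.85)]
carton [([0.599, 0.076, 0.091], 0.81)]
multimeter [([0.762, 0.112, 0.034], 0.82)]
screwdriver [([0.798, -0.166, 0.021], 0.61)]
breadboard [([0.37, -0.067, 0.009], 0.69)]
side [378.4916165864546, 378.4916165864546, 255.16545782930342, 193.031565145307, array([0.43690283, 0.64748119, 0.79235157]), array([  41.45494709,    0.23723194, -167.55744208])] ['image', 'fx', 'fy', 'cx', 'cy', 'position', 'orientation', 'shot']
tray [([0.541, 0.067, 0.004], 0.65)]
side_mat [([0.525, -0.275, 0.002], 0.82)]
test_plate [([0.507, 0.294, 0.008], 0.92), ([0.372, -0.062, 0.009], 0.34)]
transformer []
bottle [([0.603, -0.016, 0.078], 0.62), ([0.543, 0.065, 0.001], 0.39)]
can [([0.55, 0.048, 0.076], 0.76)]
carton [([0.606, 0.102, 0.078], 0.82)]
multimeter [([0.761, 0.132, 0.032], 0.57)]
screwdriver [([0.552, 0.047, 0.078], 0.73), ([0.796, -0.159, 0.016], 0.66)]
breadboard [([0.373, -0.064, 0.007], 0.6)]
```

View pics/top0.png

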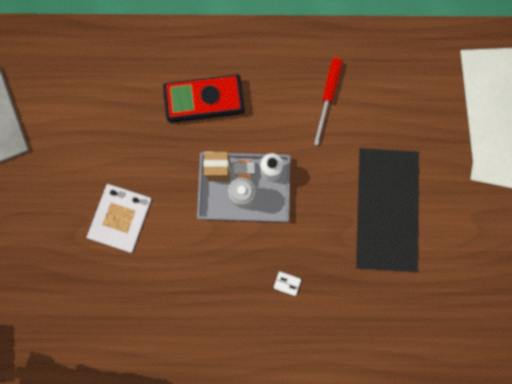

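View pics/side0.png

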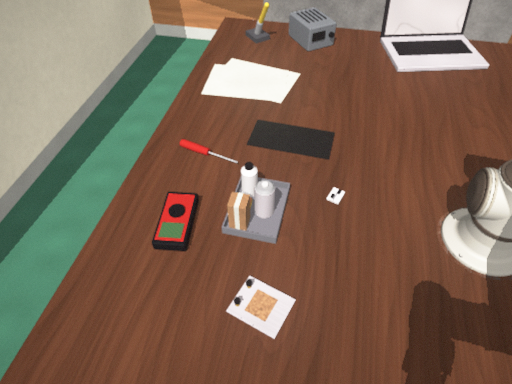

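The top picture shows the tray at columns 198–291, rows 152–222. The carton (216,163), bottle (272,164) and can (241,191) surround the transformer (243,168). The mat is at the right (388,210). The plate is at the left (120,218), with its posts at (118,193) and (140,200), so its +x end points up and is turned. The side view agrees.

Next I fit the poses to the masks.

```bash
cat > h.py <<'E'
from workcell import env
import cv2, numpy as np
from scipy.spatial.transform import Rotation as R
from scipy.optimize import minimize
def project(f,P):
    c=(np.asarray(P,float)-f['position'])@R.from_euler('xyz',f['orientation'],degrees=True).as_matrix()
    return np.c_[f['cx']+f['fx']*c[:,0]/-c[:,2], f['cy']-f['fy']*c[:,1]/-c[:,2]]
def box(a,b,z0,z1): return np.array([[x,y,z] for x in(-a/2,a/2) for y in(-b/2,b/2) for z in(z0,z1)])
def cyl(*rz): return np.array([[r*np.cos(t),r*np.sin(t),z] for r,z in rz for t in np.linspace(0,6.283,32)])
M=dict(tray=box(.14,.19,0,.025),side_mat=box(.26,.13,0,.003),test_plate=box(.12,.10,0,.006),
 bottle=cyl((.022,0),(.022,.084),(.011,.09),(.011,.105)),can=cyl((.026,0),(.026,.092),(.005,.105)),
 carton=box(.046,.046,0,.09),transformer=np.r_[box(.022,.044,0,.036),box(.038,.026,0.004,.032)])
K=8
def pose(fs,name,x0,z=0.,zmin=0.,hull=False):
    """x,y,yaw of a thing by fitting its projected hull to the masks"""
    ms=[]
    for f in fs:
        r=env.trace(f,name)
        if not r: continue
        m=r[0]['mask'].astype(np.uint8)
        if hull:
            p=cv2.findNonZero(m); m[:]=0; cv2.fillConvexPoly(m,cv2.convexHull(p),1)
        ms.append((f,cv2.GaussianBlur(m.astype(np.float32),(0,0),.7)))
    rnd=name in('bottle','can')
    P=M[name]; P=P[P[:,2]>=zmin]
    def cost(v):
        a=0 if rnd else v[2]; c,s=np.cos(a),np.sin(a)
        Q=np.c_[v[0]+c*P[:,0]-s*P[:,1],v[1]+s*P[:,0]+c*P[:,1],P[:,2]+z]; J=0
        for f,m in ms:
            i=np.zeros(m.shape,np.uint8); h=cv2.convexHull(project(f,Q).astype(np.float32))
            cv2.fillConvexPoly(i,np.round(h*256).astype(np.int32),255,cv2.LINE_AA,8)
            J+=1-np.minimum(i/255.,m).sum()/np.maximum(i/255.,m).sum()
        return J/len(ms)
    best=None
    x0=np.array(x0,float)
    S=np.array([x0,x0+[.012,0,.1],x0+[0,.012,-.1],x0+[-.01,-.01,.05]])
    for k in range(3):
        r=minimize(cost,S[0] if best is None else best.x,method='Nelder-Mead',
          options=dict(initial_simplex=S if best is None else best.x+(S-S[0])*(-.5)**k,xatol=1e-4,fatol=1e-4))
        if best is None or r.fun<best.fun: best=r
    return best.x,best.fun
E
python3 - <<'E'
from h import *
t,s=env.grab_frame('top'),env.grab_frame('side')
def sh(n,r): print(n,np.round(r[0],4),round(r[1],3))
for n,x0 in(('tray',(.55,0,0)),('side_mat',(.523,-.283,0)),('test_plate',(.508,.292,-.3))):
    for fs in([t],[s]):
        r=pose(fs,n,x0,hull=True); sh(n,r)
        if n=='tray' and fs==[t]: T=r[0]
c,d=np.cos(T[2]),np.sin(T[2])
for n,(u,v) in dict(carton=(.035,.056),bottle=(.035,-.056),can=(-.021,0),transformer=(.035,0)).items():
    x0=(T[0]+c*u-d*v,T[1]+d*u+c*v,T[2]); print(n,'nominal',np.round(x0,4))
    for fs in([t],[s],[t,s]):
        try: sh(n,pose(fs,n,x0,z=.004))
        except Exception as e: print(n,'-',e)
E
```

```text
tray [ 0.5713  0.0227 -0.02  ] 0.025
tray [ 0.5712  0.0219 -0.0365] 0.054Traceback (most recent call last):
  File "<stdin>", line 7, in <module>
ValueError: The truth value of an array with more than one element is ambiguous. Use a.any() or a.all()
```

```bash
cat >> h.py <<'E'
M['test_plate']=np.r_[M['test_plate'],cyl((.007,.006),(.007,.033))+[.046,.025,0],cyl((.007,.006),(.007,.033))+[.046,-.025,0]]
E
python3 - <<'E'
from h import *
t,s=env.grab_frame('top'),env.grab_frame('side')
def sh(n,r): print(n,np.round(r[0],4),round(r[1],3))
T=(.5713,.0225,-.024)
for n,x0 in(('side_mat',(.523,-.283,0)),('test_plate',(.508,.292,-.3))):
    for fs in([t],[s],[t,s]): sh(n,pose(fs,n,x0,hull=True))
c,d=np.cos(T[2]),np.sin(T[2])
for n,(u,v) in dict(carton=(.035,.056),bottle=(.035,-.056),can=(-.021,0),transformer=(.035,0)).items():
    x0=(T[0]+c*u-d*v,T[1]+d*u+c*v,T[2]); print(n,'nominal',np.round(x0,4))
    for fs in([t],[s],[t,s]):
        try: sh(n,pose(fs,n,x0,z=.004))
        except Exception as e: print(n,'-',e)
E
```

```text
side_mat [ 0.5286 -0.2845 -0.0552] 0.018
side_mat [ 0.5289 -0.2855 -0.0611] 0.053
side_mat [ 0.5286 -0.2847 -0.0558] 0.036
test_plate [ 0.506   0.2876 -0.3102] 0.025
test_plate [ 0.5062  0.2876 -0.2993] 0.036
test_plate [ 0.506   0.2875 -0.3061] 0.031
carton nominal [ 0.6076  0.0776 -0.024 ]
carton [0.6068 0.0752 0.0061] 0.111
carton [0.6088 0.0717 0.0677] 0.165
carton [ 0.607   0.076  -0.0033] 0.149
bottle nominal [ 0.6049 -0.0343 -0.024 ]
bottle [ 0.6068 -0.0342 -0.    ] 0.128
bottle [ 0.6078 -0.0373  0.0384] 0.242
bottle [ 6.076e-01 -3.440e-02  5.000e-04] 0.187
can nominal [ 0.5503  0.023  -0.024 ]
can [ 0.5529  0.0243 -0.0095] 0.12
can [ 0.5534  0.0249 -0.008 ] 0.094
can [ 0.553   0.025  -0.0174] 0.109
transformer nominal [ 0.6063  0.0217 -0.024 ]
transformer [0.6123 0.0231 0.0156] 0.293
transformer - division by zero
transformer [0.6123 0.0231 0.0156] 0.293
```

All poses agree with the nominal layout to within a few mm, and both views agree. Now I'll move the bottle first.

```bash
cat > m.py <<'E'
from h import *
CL=.20
TRAY=dict(carton=(.607,.0755,88.8),bottle=(.6070,-.0343,88.8),can=(.553,.0245,-1.2))
MAT={n:(.5286+u*np.cos(-.056),-.2847+u*np.sin(-.056),-3.2) for n,u in dict(bottle=.085,can=0,carton=-.085).items()}
def ori(a): return [180,0,a]
def best(x,y,z,a):
    o=[]
    for k in(-180,0,180):
        q=env.inverse_kinematics([x,y,z],ori(a+k))
        if q is not None: o.append((max(abs(q[5])-120,0)*5+abs(q[5]-env.read_state()['joint_positions'][5]),a+k))
    return min(o)[1]
def pick(x,y,a,z,op=.85,force=25,clear=CL):
    a=best(x,y,clear,a)
    env.goto([x,y,clear],ori(a)); env.gripper_to(op)
    env.move_straight([x,y,z],rate=.15)
    env.gripper_to(0,grasp_force=force)
    s=env.read_state(); print('grip',round(s['opening']*87,1),'mm',np.round(s['finger_force'],1),'t',round(s['clock'],1))
    env.move_straight([x,y,clear],rate=.2)
def place(x,y,a,z,op=.85,clear=CL):
    a=best(x,y,clear,a)
    env.goto([x,y,clear],ori(a)); env.move_straight([x,y,z+.012],rate=.15)
    env.dwell(.15)
    hit=env.move_straight([x,y,z-.005],rate=.04,force_limit=4)
    s=env.read_state(); print('hit',hit,'dz mm',round((s['position'][2]-z)*1e3,1),'f',np.round(s['force'],1),'open',round(s['opening']*87,1))
    env.gripper_to(op); env.move_straight([x,y,clear],rate=.2)
    print('t',round(env.read_state()['clock'],1))
GZ=.050
def out(n): pick(*TRAY[n],GZ); place(*MAT[n],GZ-.001)
def back(n): pick(*MAT[n],GZ-.001); place(*TRAY[n],GZ)
E
python3 - <<'E'
from m import *
out('bottle')
t=env.grab_frame('top'); cv2.imwrite('pics/a.png',t['image'])
print(pose([t],'bottle',(*MAT['bottle'][:2],0),z=.003), MAT)
E
```

```text
grip 43.0 mm 25.0 t 7.6
hit True dz mm -0.2 f [-0.  -1.2  3.3] open 43.6
t 12.9Traceback (most recent call last):
  File "<stdin>", line 4, in <module>
  File "h.py", line 38, in pose
    r=minimize(cost,S[0] if best is None else best.x,method='Nelder-Mead',
      options=dict(initial_simplex=S if best is None else best.x+(S-S[0])*(-.5)**k,xatol=1e-4,fatol=1e-4))
    res = _minimize_neldermead(fun, x0, args, callback, bounds=bounds,
                               **options)
    fsim[k] = func(sim[k])
              ~~~~^^^^^^^^
    fx = function(np.copy(x), *(wrapper_args + args))
  File "h.py", line 33, in cost
    return J/len(ms)
           ~^~~~~~~~
ZeroDivisionError: division by zero
```

View pics/a.png

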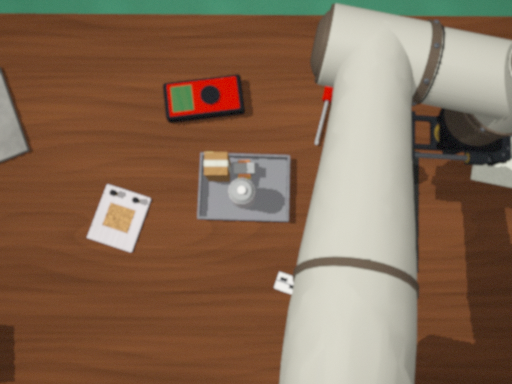

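The arm hides the mat, but it reads an unloaded, vertical grip and a touchdown 0.2 mm from the expected height. The rest of the tray at (243,190) is undisturbed. Next are the can and the carton.

```bash
python3 - <<'E'
from m import *
out('can'); out('carton')
a=best(.52,.18,.22,-1.2); env.goto([.45,.2,.25],ori(a))
t,s=env.grab_frame('top'),env.grab_frame('side')
cv2.imwrite('pics/b.png',np.hstack([t['image'][100:300,150:450],s['image'][80:280,150:450]]))
for n in MAT:
    for f in(t,s):
        try: r=pose([f],n,(*MAT[n][:2],-.056),z=.003); print(n,np.round(r[0],4),round(r[1],3),np.round(MAT[n],3))
        except ZeroDivisionError: print(n,'unseen')
for f in(t,s):
    print([(np.round(q['xyz'],4),q['score']) for q in env.search_frame(f,'transformer')])
    try: print(pose([f],'transformer',(.6063,.0217,-.024),z=.004))
    except ZeroDivisionError: print('unseen')
print(env.read_state()['clock'])
E
```

```text
grip 51.9 mm 25.0 t 16.1
hit True dz mm -0.1 f [-0.4 -0.3  3.1] open 51.2
t 21.4
grip 46.2 mm 24.9 t 24.8
hit True dz mm -0.2 f [ 0.1 -0.6  1.5] open 45.7
t 30.4
bottle [ 0.6143 -0.2904 -0.0333] 0.133 [ 0.613 -0.289 -3.2  ]
bottle [ 0.6134 -0.2875 -0.0683] 0.11 [ 0.613 -0.289 -3.2  ]
can [ 0.5293 -0.2832 -0.0568] 0.153 [ 0.529 -0.285 -3.2  ]
can unseen
carton [ 0.4432 -0.2789 -0.0404] 0.071 [ 0.444 -0.28  -3.2  ]
carton unseen
[(array([0.606 , 0.0182, 0.0427]), 0.93), (array([ 0.5268, -0.272 ,  0.097 ]), 0.65)]
(array([ 0.60819487,  0.02289605, -0.01042915]), np.float64(0.23854303432905977))
[(array([0.6051, 0.0334, 0.0289]), 0.49)]
(array([0.60886371, 0.02171363, 0.0084546 ]), np.float64(0.20832977082620652))
32.7583
```

View pics/b.png

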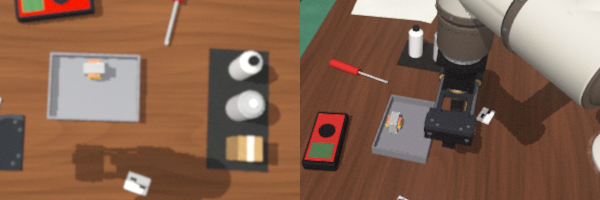

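All three stand upright on the mat (crop-left: bottle (248,63), can (246,104), carton (245,149)). The transformer stands alone in the tray at (94,69), where the fit puts it near (.608,.0225). Next is the transformer.

```bash
python3 - <<'E'
from m import *
pick(.608,.0225,-1.2,.014,op=.75,force=30,clear=.13)
place(.506,.2875,-17.5,.016,op=.75,clear=.13)
env.goto([.48,0,.25],ori(best(.48,0,.25,0)))
t,s=env.grab_frame('top'),env.grab_frame('side')
cv2.imwrite('pics/c.png',np.hstack([cv2.resize(t['image'][170:260,70:170],None,fx=4,fy=4),cv2.resize(s['image'][265:355,210:310],None,fx=4,fy=4)]))
for f in(t,s):
    try: print(pose([f],'transformer',(.506,.2875,-.306),z=.006))
    except ZeroDivisionError: print('unseen')
E
```

```text
grip 44.1 mm 29.8 t 35.7
hit True dz mm 0.1 f [-0.2 -0.2  2.5] open 44.0
t 41.3
unseen
(array([ 0.50402913,  0.28607982, -0.30743646]), np.float64(0.21822494370902046))
```

View pics/c.png

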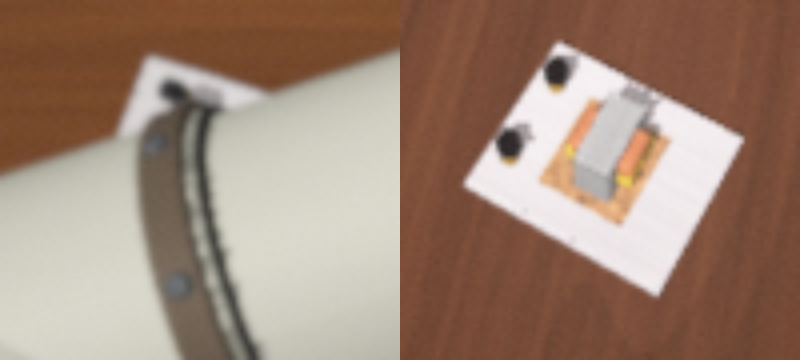

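The transformer stands centred on the cork with its coils towards the posts and the bare end (2 mm off by the fit). The arm still covers the plate in the top view, so I'll check the joints before going on.

```bash
python3 - <<'E'
from m import *
s=env.read_state(); print(np.round(s['joint_positions'],1),s['position'],s['tool_rot'],s['clock'],s['force'])
t=env.grab_frame('top'); cv2.imwrite('pics/d.png',t['image'])
E
```

```text
[ 19.5   6.6 -16.5  -0.  -66.9  70.5] [0.48011934 0.00076945 0.24928862] [1.79978297e+02 7.80328331e-02 7.18851016e-02] 42.6667 [-0.21354077  0.35877049 -0.52778015]
```

View pics/d.png

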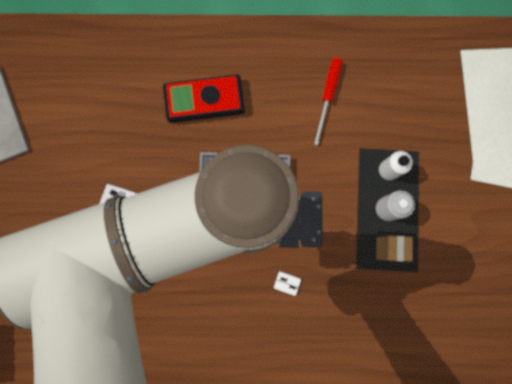

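The arm has an offset elbow, so that view is normal. The bottle (398,165), can (397,205) and carton (394,249) stand on the mat. Now I return them.

```bash
python3 - <<'E'
from m import *
for n in('carton','bottle','can'): back(n)
env.goto([.40,-.30,.25],ori(best(.40,-.30,.25,0)))
t,s=env.grab_frame('top'),env.grab_frame('side')
cv2.imwrite('pics/e.png',np.hstack([t['image'][60:260,70:370],s['image'][140:340,140:440]]))
for n in TRAY:
    for f in(t,s):
        try: r=pose([f],n,(*TRAY[n][:2],-.024),z=.004); print(n,np.round(r[0],4),round(r[1],3),TRAY[n])
        except ZeroDivisionError: print(n,'unseen')
for f in(t,s):
    try: print(pose([f],'transformer',(.506,.2875,-.306),z=.006))
    except ZeroDivisionError: print('unseen')
E
```

```text
grip 45.6 mm 24.9 t 46.1
hit True dz mm -0.4 f [-0.1 -0.3  2.5] open 45.6
t 52.1
grip 43.8 mm 25.0 t 55.5
hit True dz mm -0.2 f [ 1.5 -1.   1.4] open 43.3
t 60.8
grip 51.6 mm 25.0 t 63.8
hit True dz mm -0.2 f [0.  0.8 1.7] open 51.2
t 69.1
carton [0.6048 0.0741 0.0019] 0.064 (0.607, 0.0755, 88.8)
carton [0.6062 0.0736 0.1234] 0.097 (0.607, 0.0755, 88.8)
bottle [ 0.6068 -0.0333 -0.0349] 0.11 (0.607, -0.0343, 88.8)
bottle [ 0.6086 -0.037   0.0168] 0.201 (0.607, -0.0343, 88.8)
can [ 0.5541  0.0257 -0.0199] 0.129 (0.553, 0.0245, -1.2)
can [ 0.5514  0.0244 -0.039 ] 0.113 (0.553, 0.0245, -1.2)
(array([ 0.50355995,  0.28753612, -0.31558366]), np.float64(0.2000270054179364))
(array([ 0.50426019,  0.2862595 , -0.30868622]), np.float64(0.2072203704255492))
```

View pics/e.png

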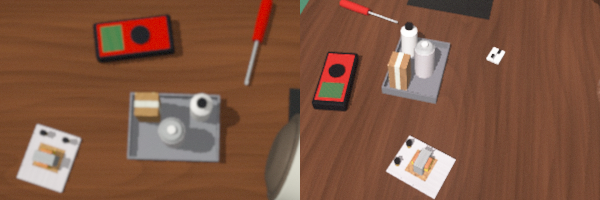

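The carton (146,105), bottle (201,103) and can (172,130) are back at their places, and the transformer is on the plate (45,157). All fits are within 3 mm.

```bash
python3 -c "
from workcell import env
env.dwell(.5); print(env.close_job())"
```

```text
the job is handed in; nothing more can be done
None
```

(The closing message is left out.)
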